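# Pack a specimen carrier and bolt its sealed lid

### The job

Stand the capped specimen cup from the bench upright in the empty front pocket of the metal specimen carrier and shut the lid. The lid rides high on its rubber seal: press it down just until the barrel bolt lines up with the slot in its keeper, by feel, and slide the bolt fully home so that it holds the lid. Ram neither bolt nor seal, and leave the rest of the bench undisturbed.

Things in the scene. Friction and masses are not known exactly. Their poses are not given: they have to be found in the camera images.
- carrier: metal specimen carrier, fixed to the bench: open box 136 (x) x 150 (y) x 74 mm, walls 6 mm, lid hinged on its far (+x) edge; origin at the centre of its underside, x towards the hinge, y along it to the left, z up. A grey insert, top 30 mm above the bench, has two round pockets 49 mm across and 20 mm deep, one behind the other; the rear one already holds a cup
- pocket (a point): centre of the empty front pocket's floor, 10 mm above the bench, 31 mm in front of the carrier's centre; the cup stands there; axes as the carrier's
- keeper_foot (a point): point on the rim of the carrier's right (-y) end wall where the steel keeper is screwed on; axes as the carrier's. The bolt goes along y through a slot 16 (x) x 11.5 mm (z) in its 14 mm thick block, face 1 mm beyond this point. Its height is adjustable and not measured: the bolt enters with its axis 18.5 to 27 mm above this point, about 2 to 10 mm lower than where it rides with the lid on the seal
- cup_center (a point): centre (half-way up) of the white specimen cup with screw lid that stands on the bench: 56 mm high, 45 mm across, its lid 52 mm across and taking the upper 12 mm; 60 g; z up its axis. Grasp it by the lid
- lid (a joint): angle of the lid, rad: 0 pressed right down on the metal rim, about 0.10 riding on the seal, open 1.45 to 1.75 at the start; it has a stiff hinge and stays where it is left (3 to 5 N at its free edge move it)
- lid_hinge (a point): middle of the lid's hinge line, at the far rim, 74 mm up; it turns with the lid: y along the hinge, -x along the lid's underside to its free edge 136 mm away, z out of the lid's outer face. The lid is 8 mm thick
- lid_corner (a point): point on the lid's flat outer face, clear of the bolt, where it can be pushed: 115 mm from the hinge and 54 mm to the left (+y) of its middle; axes as lid_hinge
- bolt (a joint): travel of the bolt, m: starts drawn back at 0 to 0.006, grows as it slides along the carrier's -y towards the keeper, 0.028 at its stop; the tip meets the keeper's face at about 0.010; it takes about 2 N to slide when free
- knob (a point): middle of the grip of the bolt's upright steel knob, 13 mm across, its grip from 11 mm below to 10 mm above this point, square to the lid. The bolt's axis is 24 mm below, 17.5 mm above the lid's underside and 112 mm from the hinge; axes as lid_hinge. The bridges guiding the bolt end 15 mm below this point and leave 40 mm clear ahead of the knob's start and 16 mm behind it
- bolt_rod: round steel bolt, 10 mm across, its tip with a lead of only 0.3 mm 66 mm ahead (-y) of the knob; origin on its axis under the knob
- seal: rubber seal along the carrier's rim, standing 14 mm proud at the front; springy: with the lid on it, pressing at the knob takes 2 to 6 N to begin and about 1 N more for each mm down, up to 17 N in all. Bolt and seal bear 30 N at most; origin on the lid's hinge line
- amber_bottle: small amber bottle, 31 mm across, 78 mm high, standing to the left behind the carrier; origin under its middle; a bystander
- lying_tube: capped blood tube lying on the bench left in front of the carrier, 79 mm long; a bystander
- pipette: micropipette lying to the right of the carrier, 236 mm long; a bystander
- forceps: steel forceps lying to the right in front of the carrier, 126 mm long; a bystander
Things that resemble listed ones, but are neither listed nor needed, are in the scene too. There is more than one size of the carrier; the one meant has the size given above. What is shaped like the part that bears cup_center but orange is not meant.

How it is judged:
On the way, in this order (a step that is already met when the one before it is completed fails the run):
1. the cup stands upright in the front pocket, let go (distance between cup_center and pocket below 0.033 m and angle between cup_center's own z axis and vertical below 0.15 rad and contact force between the fingers and anything else below 0.1 N), for 0.1 s.
2. the lid is down on its seal (value of joint lid below 0.14 rad), for 0.1 s.
At the end, for the whole second after the job is handed in: The bolt is home in the keeper (travel over 25.5 of its 28 mm, its tip right through the keeper) and so holds the lid down on its seal (lid angle under 0.10 rad), and the cup stands upright (within 0.15 rad) in the front pocket (its centre within 33 mm of the pocket's floor centre) (value of joint bolt above 0.0255 m and value of joint lid below 0.1 rad and distance between cup_center and pocket below 0.033 m and angle between cup_center's own z axis and vertical below 0.15 rad); the robot touches nothing.
It fails at once if the bolt was rammed or overloaded (over 30 N on the rod) (contact force between bolt_rod and anything else above 30 N).
It fails at once if the seal was crushed (over 30 N on it) (contact force between seal and anything else above 30 N).
It fails at once if the specimen cup was tipped over (angle between cup_center's own z axis and vertical above 0.6 rad).
It fails at once if a bystander was moved more than 30 mm (distance of any of amber_bottle, lying_tube, pipette, forceps from where it was at the start of the episode above 0.03 m).
It also fails if it takes over 72 s, if anything falls off the work surface, if the arm or the gripper's body presses on something with over 40 N, if the wrist force passes 120 N, or if a joint passes its speed limit or range.

### The arm

A 7-joint arm with a two-finger parallel gripper is mounted at the origin on a cart in front of the work surface, level with it; the furniture and walls round the work are solid. World frame = base frame: x ahead of the robot, y to its left, z up, the work surface at z = 0. Lengths are in m, angles in rad, forces in N, time in s.
With the tool pointing down it reaches from about 0.4 to 0.85 m from the base axis. Payload 10.4 kg.
Tool frame: the origin (TCP) lies midway between the tips of the shut fingers; the grasp point (between the pads) lies 19 mm behind it; z points along the fingers, y is the line along which they close (so a half turn about z gives the same grasp; the last joint's range is limited). The gripper opens to 87 mm and grips with 3 to 60 N. Pads are 19 mm wide; open, the fingers measure 117 mm over their backs; the gripper's body (75 mm by 190 mm) begins 51 mm behind the grasp point.
Start: joints at [1.138, 0.332, -0.065, 1.46, 0.022, 1.35, -0.088], TCP at [0.249, -0.573, 0.223] pointing down, gripper open.
Joint ranges: [-2.6, 2.6], [-0.5, 2.12], [-1.47, 1.34], [0.16, 2.42], [-1.27, 4.41], [0.06, 2.06], [-2.6, 2.6]. Speed limits (rad/s): [2.22, 2.22, 2.79, 2.79, 3.14, 3.14, 3.14].

### API

Orientations are given as a unit quaternion [x, y, z, w].
In Python, from bench import r gives the robot as it stands.
- The arm moves only by the tool arm_command, never from a script. Its argument "moves" is one flat list of numbers, 4 for each row, row after row: the shift along the tool's x, y, z in cm, then the turn about the tool's z in degrees. A call has 1 to 12 rows; each row shifts and turns the commanded pose from where the row before left it, along the tool's axes as they then stand; what a row does not reach is not made up. A row lasts 1/12 s, in which the tool goes at most 41.7 mm and 7.16 degrees, less where a joint would pass 70% of its speed; a pose out of reach is approached as far as the arm can. A call with a gripper value outside its range is refused whole. "fingers" is the opening in per cent of the stroke, from 0 (shut) to 100 (fully open), set as the call begins (left out, the last holds). The fingers move at their own pace and stop on an object; "squeeze" is the grip in N (left out, the last holds). Time passes only in rows, so rows that do not move let the fingers close. It gives the time, the measured TCP pose, the force, the opening and the grip force at its end, in the units of the state.
- r.read_state(): the state, without advancing time (a new reading comes with each control period).
- r.camera(name): name is "scene" or "top"; returns the picture (420x560x3 uint8, red, green, blue); there is no depth.
- r.camera_info(name): a dict with "fx", "fy", "cx", "cy" (pixels), "k1" (the pictures are not rectified: a ray, as slopes to the right and down, at radius r is drawn at 1 + k1 r^2 times it, then the intrinsics apply), "origin" and "attitude" of the camera in the world. Camera axes: x right, y up, looking along -z (the intrinsics and any distortion apply to the point x, -y, -z); pixel columns grow to the right and rows downward; lengths in m; the calibration is good to about 2 mm. A picture is of the moment at which its call begins. camera_info takes no time and is no camera call.
- r.close_job(): hands the job in; it is judged then, once.
The state is a dict: "time": time; "joint_positions": joint angles; "joint_vel": joint speeds; "joint_torque": joint torques, N m; "ee_pos": TCP position; "eef_rot": TCP orientation; "ft_force": force on the tool from outside, world axes, zero at the start; "torque": the same for the moment, N m; "width": finger opening in m; "grip_force": force on a finger pad.
Only numpy, scipy, OpenCV 4.12 (cv2) and the standard library are available. Lean on these libraries where they do the work, as an engineer would, in place of code of your own. Each camera call takes 0.05 s, during which the arm holds its last target. There are 200 camera calls.

## Working session

There is one attempt and no reset: what is moved stays moved. The work goes in short steps, Python scripts to look and compute and a tool call to move; the robot and the scene stay as the last step left them, time stands still between calls to the robot, and variables do not carry over. Pictures are saved under pics/ and viewed, at most 10 in all, crops included, and the job is handed in when it is done.

Besides the shell and the picture viewer there is one more tool, called after ">>>" as a command line: name --argument value ..., lists and objects as JSON in quotes. arm_command: Moves the arm, as the interface text tells. Its arguments: {"type":"object","properties":{"moves":{"type":"array"},"fingers":{"type":"number"},"squeeze":{"type":"number"}},"required":["moves"]}

```bash
mkdir -p pics; python3 - <<'E'
from bench import r
import cv2
for n in("scene","top"):
    im=r.camera(n); cv2.imwrite(f"pics/{n}0.png",im[:,:,::-1]); print(r.camera_info(n))
print(r.read_state())
E
```

```text
{'fx': 495.37268923739356, 'fy': 495.37268923739356, 'cx': 278.3984601227784, 'cy': 205.3423289784634, 'k1': -0.11118435090318869, 'origin': array([0.01575195, 0.81575894, 0.96770739]), 'attitude': array([-0.11240573,  0.38418713,  0.87799642, -0.26246425])}
{'fx': 392.4761038488763, 'fy': 392.4761038488763, 'cx': 280.33236327791315, 'cy': 211.8335626458872, 'k1': -0.0928774670178422, 'origin': array([0.4103247 , 0.0531972 , 1.04708621]), 'attitude': array([ 0.03833296, -0.0600078 , -0.69394895,  0.71649459])}
{'time': 0.1, 'joint_positions': array([ 1.13839288,  0.33278433, -0.06470317,  1.4608229 ,  0.02160994,
        1.34991348, -0.08848231]), 'joint_vel': array([ 0.00143598, -0.00078496,  0.00025058, -0.00205953, -0.00065226,
        0.00021243, -0.00074679]), 'joint_torque': array([ 1.03477345e-03, -6.24545431e+01,  2.41926085e-02, -3.90721679e+01,
       -6.13530865e-02,  3.65455274e-02,  2.62298079e-05]), 'ee_pos': array([ 0.24888036, -0.57294364,  0.22186516]), 'eef_rot': array([ 9.79076591e-01,  2.03491152e-01, -1.56632200e-04, -5.95892130e-04]), 'ft_force': array([-0.29605259, -0.85331641, -0.45912564]), 'torque': array([ 0.03918708, -0.0256563 , -0.01101175]), 'grip_force': 0.0, 'width': 0.08691496868308048}
```

View pics/scene0.png

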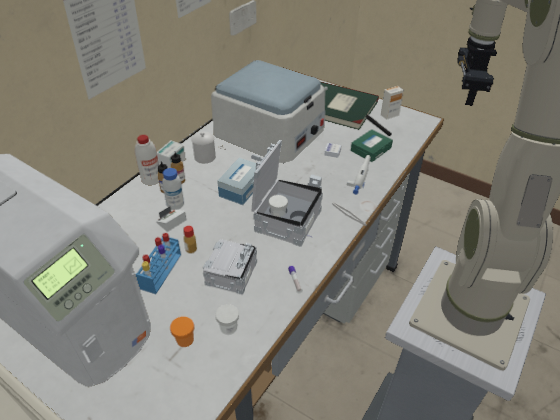

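View pics/top0.png

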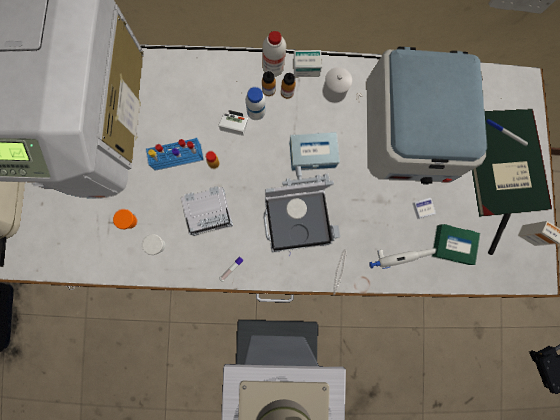

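Candidates for the cup: white cup at top(152,244)/scene(227,318), which fits the description; the orange cup at top(124,219), excluded by colour; the large white jar at top(338,82); and the cup already in the rear pocket at top(297,208). Carriers: the open one at top(298,218), and a smaller closed one at top(207,210). I'll check the cup and carrier in one crop.

```bash
cat > h.py <<'E'
import numpy as np, cv2
from bench import r
from scipy.spatial.transform import Rotation as R
def cam(n):
    i=r.camera_info(n); K=np.array([[i['fx'],0,i['cx']],[0,i['fy'],i['cy']],[0,0,1]]); return i,K
def ray(n,px):
    i,K=cam(n); p=cv2.undistortPoints(np.array([[px]],float),K,np.array([i['k1'],0,0,0]))[0,0]
    # model given is forward r -> 1+k1 r^2, same as cv2
    return np.array(i['origin']),R.from_quat(i['attitude']).apply([p[0],-p[1],-1])
def onz(n,px,z):
    o,d=ray(n,px); return o+d*(z-o[2])/d[2]
def proj(n,P):
    i,K=cam(n); c=R.from_quat(i['attitude']).inv().apply(np.atleast_2d(P)-i['origin'])*[1,-1,-1]
    return cv2.projectPoints(c,np.zeros(3),np.zeros(3),K,np.array([i['k1'],0,0,0]))[0][:,0]
def tri(p1,p2):
    o1,d1=ray("scene",p1);o2,d2=ray("top",p2)
    t=np.linalg.lstsq(np.c_[d1,-d2],o2-o1,rcond=None)[0]
    a,b=o1+t[0]*d1,o2+t[1]*d2; return (a+b)/2,np.linalg.norm(a-b)
E
python3 - <<'E'
from h import *
t=cv2.imread("pics/top0.png"); s=cv2.imread("pics/scene0.png")
a=cv2.resize(t[165:265,250:350],(400,400),interpolation=cv2.INTER_CUBIC)
b=cv2.resize(s[140:240,245:345],(400,400),interpolation=cv2.INTER_CUBIC)
c=cv2.resize(t[200:250,130:180],(200,200)); d=cv2.resize(s[295:345,200:250],(200,200))
o=np.zeros((600,800,3),np.uint8);o[:400,:400]=a;o[:400,400:]=b;o[400:,:200]=c;o[400:,400:600]=d
cv2.imwrite("pics/c1.png",o)
for n,p in(("top",(152,244)),("scene",(227,314))): print(n,onz(n,p,.056))
E
```

```text
top [0.45671703 0.34603182 0.056     ]
scene [0.45297184 0.34661583 0.056     ]
```

View pics/c1.png

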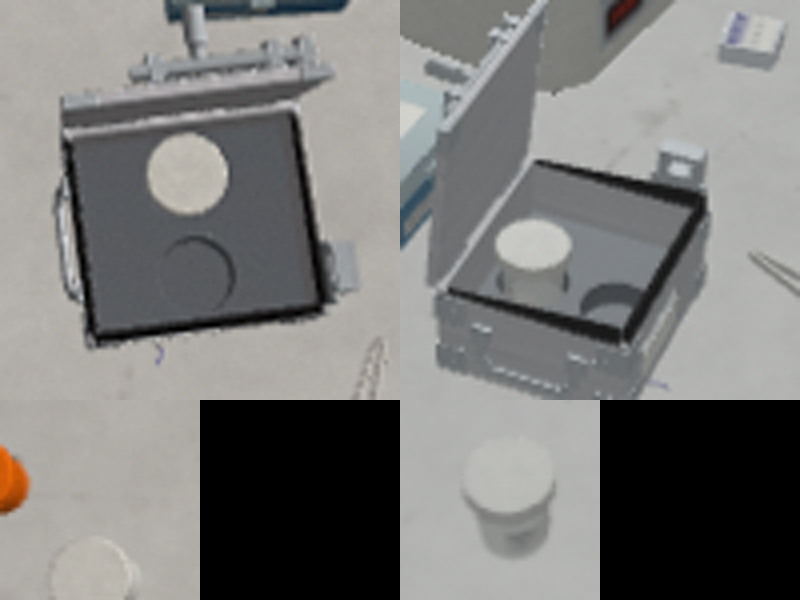

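```bash
python3 - <<'E'
from h import *
T=lambda u,v:(250+(u+.5)/4-.5,165+(v+.5)/4-.5); S=lambda u,v:(245+(u-400+.5)/4-.5,140+(v+.5)/4-.5)
cup=(130+(92+.5)/4-.5,200+(180+.5)/4-.5); cs=(200+108.5/4-.5,295+78.5/4-.5)
print("cup",onz("top",cup,.056),onz("scene",cs,.056),tri(cs,cup))
a=onz("top",T(197,275),.03);b=onz("top",T(188,173),.066);b2=onz("scene",S(534,245),.066)
print("pocket",a,"rear",b,b2,"dist",np.linalg.norm((a-b)[:2]),np.degrees(np.arctan2(*(b-a)[[1,0]])))
# front seal edge (outer bottom corners) & hinge corners
fl=onz("top",T(92,340),.08);fr=onz("top",T(322,306),.08)
d=fl-fr;print("front",fl,fr,np.linalg.norm(d),np.degrees(np.arctan2(-d[0],d[1])))
fl=onz("scene",S(447,292),.08);fr=onz("scene",S(627,340),.08);br=onz("scene",S(706,203),.08)
print("scene L-hinge,L-front,R-front?",fl,fr,br)
print("lid top",tri(S(545,3),T(325,72)),tri(S(440,130),T(65,100)))
print("knob",tri(S(428,62),T(196,15)))
# 190deg: print state
E
```

```text
cup [0.45520303 0.34433098 0.056     ] [0.45345845 0.34733777 0.056     ] (array([0.45532676, 0.34541424, 0.0522163 ]), np.float64(0.00010883999824029242))
pocket [ 0.49840075 -0.02588956  0.03      ] rear [ 0.55981751 -0.01586974  0.066     ] [ 0.55562921 -0.0156248   0.066     ] dist 0.06222873426763765 9.265874441353972
front [0.45195743 0.04164804 0.08      ] [ 0.47726351 -0.10010691  0.08      ] 0.14399605484034164 10.12181231777809
scene L-hinge,L-front,R-front? [0.56953765 0.06632685 0.08      ] [0.44917779 0.0396111  0.08      ] [ 0.47262901 -0.10308716  0.08      ]
lid top (array([ 0.59331908, -0.08037651,  0.21281104]), np.float64(0.005483339738758578)) (array([0.57492836, 0.06165409, 0.20962041]), np.float64(0.001655248221050077))
knob (array([ 0.6316063 , -0.00857238,  0.1928387 ]), np.float64(0.0033103674852071672))
```

>>> arm_command --moves '[0, 0, -2.4, 6.9, 0, 0, -2.4, 6.9, 3.0, -2.76, 0, 0, 3.0, -2.76, 0, 0, 3.0, -2.76, 0, 0, 3.0, -2.76, 0, 0, 3.0, -2.76, 0, 0, 3.0, -2.76, 0, 0, 3.0, -2.76, 0, 0, 3.0, -2.76, 0, 0, 3.0, -2.76, 0, 0, 3.0, -2.76, 0, 0]' --fingers 100

```text
time: 1.1
ee_pos: [0.499, -0.2489, 0.2704]
eef_rot: [0.996, 0.084, -0.0, 0.0]
ft_force: [1.2, -1.5, 0.5]
width: 0.0871
grip_force: 0.0
```

```bash
cat >> h.py <<'E'
def to(x,y,z):
    s=r.read_state();q=R.from_quat(s['eef_rot']);m=q.as_matrix()
    print("t",round(s['time'],2),"pos",np.round(s['ee_pos'],4),"yaw",round(np.degrees(np.arctan2(m[1,0],m[0,0])),2),"z",np.round(m[:,2],3),"f",np.round(s['ft_force'],2),"w",round(s['width'],4),"g",round(s['grip_force'],2))
    print("tool cm",np.round(q.inv().apply(np.array([x,y,z])-s['ee_pos'])*100,2))
E
python3 -c "
from h import *
to(.4545,.346,.2)"
```

```text
t 1.1 pos [ 0.499  -0.2489  0.2704] yaw 9.67 z [-0. -0. -1.] f [ 1.23 -1.5   0.49] w 0.0871 g 0.0
tool cm [  5.6  -59.4    7.04]
```

>>> arm_command --moves '[0.37, -3.96, 0, 0, 0.37, -3.96, 0, 0, 0.37, -3.96, 0, 0, 0.37, -3.96, 0, 0, 0.37, -3.96, 0, 0, 0.37, -3.96, 0, 0, 0.37, -3.96, 0, 0, 0.37, -3.96, 0, 0, 0.37, -3.96, 0, 0, 0.37, -3.96, 0, 0, 0.37, -3.96, 0, 0, 0.37, -3.96, 0, 0]'

```text
time: 2.1
ee_pos: [0.4616, 0.2268, 0.2705]
eef_rot: [0.996, 0.084, 0.0, 0.0]
ft_force: [1.3, -0.1, 0.3]
width: 0.0867
grip_force: 0.0
```

>>> arm_command --moves '[0.37, -3.96, 0.5, 0, 0.37, -3.96, 0.5, 0, 0.37, -3.96, 1, 0, 0, 0, 4, 0, 0, 0, 4, 0, 0, 0, 3, 0, 0, 0, 0, 0, 0, 0, 0, 0]'

```text
time: 2.77
ee_pos: [0.4526, 0.3436, 0.1399]
eef_rot: [0.996, 0.084, -0.001, 0.001]
ft_force: [0.2, -0.1, 1.9]
width: 0.087
grip_force: 0.0
```

```bash
python3 -c "
from h import *
to(.4545,.346,.031)
a=r.camera('top')[190:290,80:220,::-1];b=r.camera('scene')[250:390,150:290,::-1]
cv2.imwrite('pics/c2.png',np.hstack([cv2.resize(a,(400,286)),cv2.resize(b,(400,400))[:286]]))"
```

```text
t 2.77 pos [0.4526 0.3436 0.1399] yaw 9.69 z [-0.003 -0.001 -1.   ] f [ 0.24 -0.11  1.9 ] w 0.087 g 0.0
tool cm [ 0.26 -0.21 10.89]
```

View pics/c2.png

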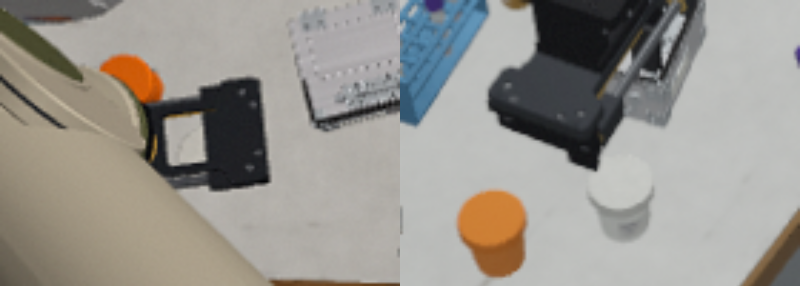

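The crop shows the white cup at crop(620,190), under and just in front of the gripper, with the orange cup clear to the left at crop(492,230). Descending to the lid.

>>> arm_command --moves '[0.13, -0.1, 3, 0, 0.13, -0.1, 3, 0, 0, 0, 2.5, 0, 0, 0, 1.5, 0, 0, 0, 0.9, 0, 0, 0, 0, 0, 0, 0, 0, 0]'

```text
time: 3.45
ee_pos: [0.4564, 0.3472, 0.0333]
eef_rot: [0.996, 0.084, 0.001, -0.001]
ft_force: [0.4, -0.4, 0.5]
width: 0.0868
grip_force: 0.0
```

>>> arm_command --moves '[0, 0, 0, 0, 0, 0, 0, 0, 0, 0, 0, 0, 0, 0, 0, 0, 0, 0, 0, 0, 0, 0, 0, 0, 0, 0, 0, 0, 0, 0, 0, 0]' --fingers 40 --squeeze 12

```text
time: 4.12
ee_pos: [0.4555, 0.3465, 0.0316]
eef_rot: [0.996, 0.084, 0.0, 0.0]
ft_force: [-0.9, 0.4, 2.4]
width: 0.0512
grip_force: 12.0
```

```bash
python3 -c "
from h import *
to(.4545,.346,.031)"
```

```text
t 4.12 pos [0.4555 0.3465 0.0316] yaw 9.68 z [ 0. -0. -1.] f [-0.9   0.4   2.43] w 0.0512 g 12.0
tool cm [-0.11  0.03  0.06]
```

>>> arm_command --moves '[0, 0, -1, 0, 0, 0, -3, 0, 0, 0, -4, 0, 0, 0, -4, 0, 0, 0, -2, 0, 0, 0, 0, 0]'

```text
time: 4.62
ee_pos: [0.457, 0.3486, 0.1775]
eef_rot: [0.996, 0.085, 0.004, -0.002]
ft_force: [-0.1, 0.7, -0.5]
width: 0.051
grip_force: 12.0
```

>>> arm_command --moves '[-0.2, 1.5, 0, 0, -0.2, 3, 0, 0, -0.2, 3.6, 0, 0, -0.2, 3.6, 0, 0, -0.2, 3.6, 0, 0, -0.2, 3.6, 0, 0, -0.2, 3.6, 0, 0, -0.2, 3.6, 0, 0, -0.2, 3.6, 0, 0, -0.2, 3.6, 0, 0, 0, 2.6, 0, 0, 0, 1.4, 0, 0]'

```text
time: 5.62
ee_pos: [0.4981, -0.0286, 0.1713]
eef_rot: [0.997, 0.082, -0.0, 0.001]
ft_force: [-0.0, -0.1, -0.3]
width: 0.0513
grip_force: 12.0
```

>>> arm_command --moves '[0, 0, 0, 0, 0, 0, 2, 0, 0, 0, 3, 0, 0, 0, 0, 0, 0, 0, 0, 0]'

```text
time: 6.03
ee_pos: [0.4972, -0.0235, 0.1209]
eef_rot: [0.996, 0.085, -0.002, -0.001]
ft_force: [0.7, -0.4, 0.3]
width: 0.0508
grip_force: 12.0
```

```bash
python3 -c "
from h import *
to(.498,-.0245,.041)
a=r.camera('top')[165:265,240:340,::-1];b=r.camera('scene')[140:240,245:345,::-1]
cv2.imwrite('pics/c3.png',np.hstack([cv2.resize(a,(400,400),interpolation=2),cv2.resize(b,(400,400),interpolation=2)]))"
```

```text
t 6.03 pos [ 0.4972 -0.0235  0.1209] yaw 9.76 z [-0.003  0.001 -1.   ] f [ 0.68 -0.39  0.26] w 0.0508 g 12.0
tool cm [0.09 0.12 7.99]
```

View pics/c3.png

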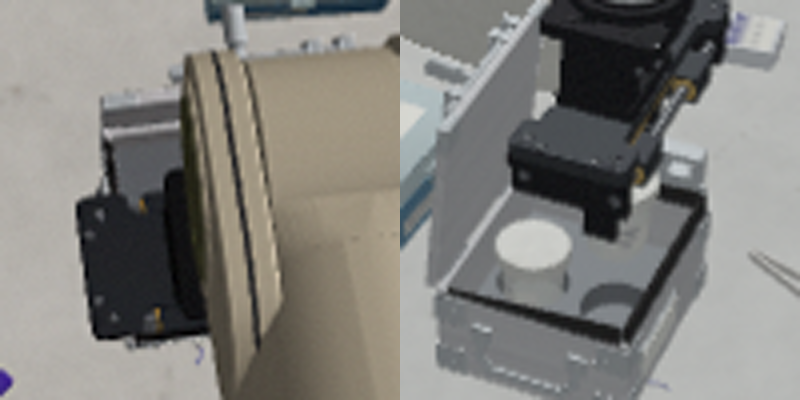

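The gripper holds the cup above the front pocket (pocket at right crop(620,300)). Lowering and feeling for the pocket.

>>> arm_command --moves '[0.05, 0.05, 2, 0, 0.05, 0.05, 2, 0, 0, 0, 1.5, 0, 0, 0, 0, 0, 0, 0, 0.3, 0, 0, 0, 0, 0]'

```text
time: 6.63
ee_pos: [0.5005, -0.0252, 0.0648]
eef_rot: [0.996, 0.084, 0.001, 0.0]
ft_force: [-0.8, 0.6, -1.6]
width: 0.0509
grip_force: 12.0
```

>>> arm_command --moves '[0, 0, 0.3, 0, 0, 0, 0, 0]'

```text
time: 6.8
ee_pos: [0.5001, -0.0254, 0.0613]
eef_rot: [0.996, 0.084, 0.001, 0.0]
ft_force: [-1.1, 1.1, 0.8]
width: 0.0509
grip_force: 12.0
```

>>> arm_command --moves '[0, 0, 0.3, 0, 0, 0, 0, 0]'

```text
time: 6.97
ee_pos: [0.4998, -0.0254, 0.0587]
eef_rot: [0.996, 0.084, 0.0, 0.0]
ft_force: [-5.4, -1.1, 10.6]
width: 0.0505
grip_force: 12.0
```

```bash
python3 -c "
from h import *
to(.498,-.0245,.0416)"
```

```text
t 6.97 pos [ 0.4998 -0.0254  0.0587] yaw 9.67 z [ 0.    -0.001 -1.   ] f [-5.35 -1.13 10.62] w 0.0505 g 12.0
tool cm [-0.16 -0.12  1.71]
```

Contact on the rim with a sideways push towards -x, so I'll shift that way and lower again.

>>> arm_command --moves '[-0.15, 0, -0.2, 0, 0, 0, 0.2, 0, 0, 0, 0, 0]'

```text
time: 7.22
ee_pos: [0.4981, -0.0257, 0.0575]
eef_rot: [0.996, 0.084, 0.0, 0.0]
ft_force: [0.0, -0.5, -1.7]
width: 0.0506
grip_force: 12.0
```

>>> arm_command --moves '[0, 0, 0.25, 0, 0, 0, 0, 0]'

```text
time: 7.38
ee_pos: [0.4979, -0.0256, 0.0546]
eef_rot: [0.996, 0.084, -0.0, -0.0]
ft_force: [-0.0, 0.0, -1.0]
width: 0.0511
grip_force: 12.0
```

Free now; continuing down to the floor.

>>> arm_command --moves '[0, 0, 0.5, 0, 0, 0, 0.5, 0, 0, 0, 0, 0]'

```text
time: 7.63
ee_pos: [0.4973, -0.0256, 0.0438]
eef_rot: [0.996, 0.084, -0.001, -0.0]
ft_force: [-0.7, -0.6, -0.9]
width: 0.0508
grip_force: 12.0
```

>>> arm_command --moves '[0, 0, 0.25, 0, 0, 0, 0, 0]'

```text
time: 7.8
ee_pos: [0.4978, -0.0256, 0.042]
eef_rot: [0.996, 0.084, -0.0, -0.0]
ft_force: [0.6, -0.4, -0.3]
width: 0.0512
grip_force: 12.0
```

>>> arm_command --moves '[0, 0, 0.08, 0, 0, 0, 0, 0]'

```text
time: 7.97
ee_pos: [0.4981, -0.0256, 0.0417]
eef_rot: [0.996, 0.084, 0.0, 0.0]
ft_force: [0.2, -0.2, 0.0]
width: 0.0512
grip_force: 12.0
```

>>> arm_command --moves '[0, 0, 0, 0, 0, 0, 0, 0, 0, 0, 0, 0, 0, 0, 0, 0, 0, 0, 0, 0, 0, 0, 0, 0]' --fingers 85

```text
time: 8.47
ee_pos: [0.4982, -0.0256, 0.0418]
eef_rot: [0.996, 0.084, 0.0, 0.0]
ft_force: [-0.4, -0.4, -0.1]
width: 0.0731
grip_force: 0.0
```

>>> arm_command --moves '[0, 0, -1, 0, 0, 0, -2, 0, 0, 0, -4, 0, 0, 0, -4, 0, 0, 0, -4, 0, 0, 0, -4, 0, 0, 0, -3, 0, 0, 0, 0, 0, 0, 0, 0, 0]'

```text
time: 9.22
ee_pos: [0.4989, -0.0254, 0.2643]
eef_rot: [0.996, 0.084, 0.002, 0.001]
ft_force: [-0.7, 1.0, -0.4]
width: 0.0741
grip_force: 0.0
```

```bash
python3 -c "
from h import *
th=np.radians(9.7);c=np.array([.528,-.0205]);X=np.array([np.cos(th),np.sin(th)]);Y=np.array([-X[1],X[0]])
H=c+.068*X
print('hinge',H)
for a in(1.45,1.6,1.75):
  for L,y,n in((.115,.054,.008),(.112,-.003,.0415),(.136,.054,.008)):
    # lid dir: -X cos a + z sin a ; outer normal: X sin a + z cos a
    xy=H+X*(-L*np.cos(a)+n*np.sin(a))+Y*y; P=[*xy,.074+L*np.sin(a)+n*np.cos(a)]
    print(a,L,np.round(P,4),proj('top',P),proj('scene',P))
to(*(H+.05*X+.054*Y),.28)
"
```

```text
hinge [ 0.59502784 -0.00904272]
1.45 0.115 [0.5801 0.0432 0.1891] [[274.44811676 189.76104033]] [[257.11473031 173.85393138]]
1.45 0.112 [ 0.6228 -0.0073  0.1902] [[297.57280397 171.78017818]] [[254.77342898 157.44680509]]
1.45 0.136 [0.5776 0.0428 0.21  ] [[274.78015264 189.0350854 ]] [[257.83966707 167.52537106]]
1.6 0.115 [0.5971 0.0461 0.1887] [[273.38587256 182.26878165]] [[250.86134115 172.22085719]]
1.6 0.112 [ 0.6396 -0.0045  0.1847] [[296.29213967 165.07866589]] [[248.91049716 157.51681396]]
1.6 0.136 [0.5977 0.0462 0.2097] [[273.49491523 179.94914913]] [[250.35875663 165.53792459]]
1.75 0.115 [0.6139 0.049  0.1857] [[272.33210312 175.20350301]] [[244.79806815 171.43024767]]
1.75 0.112 [ 0.6555 -0.0018  0.1768] [[295.02132101 159.21572517]] [[243.51256173 158.43781091]]
1.75 0.136 [0.6176 0.0496 0.2064] [[272.2195936  171.38828111]] [[243.1074383  164.56886629]]
t 9.22 pos [ 0.4989 -0.0254  0.2643] yaw 9.69 z [ 0.004 -0.001 -1.   ] f [-0.72  0.96 -0.45] w 0.0741 g 0.0
tool cm [14.75 -5.39 -1.52]
```

>>> arm_command --moves '[1, -0.5, -1.5, 0, 3, -1.2, 0, 0, 3.7, -1.3, 0, 0, 3.7, -1.3, 0, 0, 2.4, -0.8, 0, 0, 1, -0.3, 0, 0, 0, 0, 2, 0, 0, 0, 3.5, 0, 0, 0, 3, 0, 0, 0, 1, 0, 0, 0, 0, 0, 0, 0, 0, 0]' --fingers 0

```text
time: 10.22
ee_pos: [0.6348, 0.0526, 0.1823]
eef_rot: [0.996, 0.084, -0.0, -0.0]
ft_force: [-0.3, 0.6, -0.2]
width: 0.004
grip_force: 0.0
```

```bash
python3 -c "
from h import *
th=np.radians(9.7);X=np.array([np.cos(th),np.sin(th)]);Y=np.array([-X[1],X[0]]);H=np.array([.595,-.009])
to(*(H+.0117*X+.054*Y),.187)
cv2.imwrite('pics/c4.png',np.hstack([cv2.resize(r.camera(n)[110:250,210:350,::-1],(400,400),interpolation=2) for n in('top','scene')]))"
```

```text
t 10.22 pos [0.6348 0.0526 0.1823] yaw 9.68 z [-0.  0. -1.] f [-0.3   0.62 -0.2 ] w 0.004 g 0.0
tool cm [-3.79 -0.   -0.47]
```

View pics/c4.png

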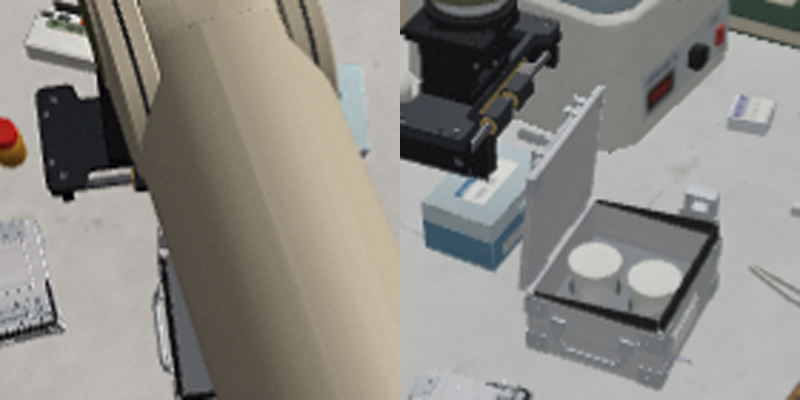

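Both cups stand in the pockets (right crop 595,262 and 655,282), and the gripper is behind the upright lid. Swinging it shut along its arc.

>>> arm_command --moves '[-2, 0, 0, 0, -1.5, 0, 0, 0, -1.4, 0, 0, 0, -1.4, 0, 0, 0, 0, 0, 0, 0]'

```text
time: 10.73
ee_pos: [0.5723, 0.0418, 0.184]
eef_rot: [0.996, 0.084, 0.001, 0.001]
ft_force: [0.4, 0.1, -0.6]
width: 0.0003
grip_force: 0.0
```

>>> arm_command --moves '[-1.1, 0, 0.1, 0, -1.1, 0, 0.1, 0, -1, 0, 0.5, 0, -1, 0, 0.6, 0, -0.9, 0, 0.7, 0, -0.9, 0, 0.8, 0, -0.7, 0, 0.9, 0, -0.7, 0, 0.9, 0, -0.5, 0, 1, 0, -0.5, 0, 1, 0, 0, 0, 0, 0]'

```text
time: 11.65
ee_pos: [0.4889, 0.0276, 0.1143]
eef_rot: [0.996, 0.084, -0.001, 0.0]
ft_force: [0.3, 0.9, -0.0]
width: 0.0003
grip_force: 0.0
```

```bash
python3 -c "
from h import *
th=np.radians(9.7);X=np.array([np.cos(th),np.sin(th)]);Y=np.array([-X[1],X[0]]);H=np.array([.595,-.009])
to(*(H-.1037*X+.054*Y),.0957)
cv2.imwrite('pics/c5.png',np.hstack([cv2.resize(r.camera(n)[110:250,210:350,::-1],(400,400),interpolation=2) for n in('top','scene')]))"
```

```text
t 11.65 pos [0.4889 0.0276 0.1143] yaw 9.69 z [-0.002 -0.    -1.   ] f [ 0.31  0.88 -0.03] w 0.0003 g 0.0
tool cm [-0.52 -0.    1.86]
```

View pics/c5.png

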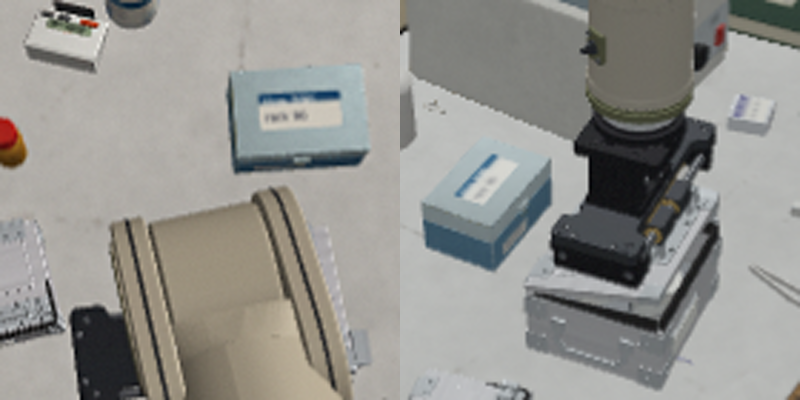

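The lid is nearly down (about 0.3 rad). Pressing on gently until I feel the seal.

>>> arm_command --moves '[-0.2, 0, 0.6, 0, -0.2, 0, 0.5, 0, 0, 0, 0.4, 0, 0, 0, 0, 0]'

```text
time: 12.08
ee_pos: [0.4855, 0.027, 0.0998]
eef_rot: [0.996, 0.084, -0.001, -0.0]
ft_force: [-0.5, -0.3, -0.6]
width: 0.0007
grip_force: 0.0
```

>>> arm_command --moves '[0, 0, 0.2, 0, 0, 0, 0, 0]'

```text
time: 12.25
ee_pos: [0.486, 0.0271, 0.0985]
eef_rot: [0.996, 0.084, -0.0, -0.0]
ft_force: [0.2, 0.1, -0.5]
width: 0.0007
grip_force: 0.0
```

>>> arm_command --moves '[0, 0, 0.2, 0, 0, 0, 0, 0]'

```text
time: 12.42
ee_pos: [0.486, 0.0271, 0.0966]
eef_rot: [0.996, 0.084, -0.0, 0.0]
ft_force: [0.1, -0.3, 0.7]
width: 0.0005
grip_force: 0.0
```

```bash
python3 -c "
from h import *
to(.489,.027,.0957)"
```

```text
t 12.42 pos [0.486  0.0271 0.0966] yaw 9.68 z [-0. -0. -1.] f [ 0.07 -0.29  0.71] w 0.0005 g 0.01
tool cm [0.29 0.06 0.09]
```

>>> arm_command --moves '[0, 0, 0.2, 0, 0, 0, 0, 0]'

```text
time: 12.58
ee_pos: [0.486, 0.0271, 0.0945]
eef_rot: [0.996, 0.084, -0.0, 0.0]
ft_force: [-0.3, 0.6, 0.2]
width: 0.0008
grip_force: 0.0
```

>>> arm_command --moves '[0, 0, 0.15, 0, 0, 0, 0, 0]'

```text
time: 12.75
ee_pos: [0.486, 0.0271, 0.0933]
eef_rot: [0.996, 0.084, -0.0, 0.0]
ft_force: [-1.8, 0.6, 2.8]
width: 0.0004
grip_force: 1.3
```

>>> arm_command --moves '[0, 0, 0.15, 0, 0, 0, 0, 0]'

```text
time: 12.92
ee_pos: [0.4859, 0.0271, 0.0918]
eef_rot: [0.996, 0.084, -0.0, 0.0]
ft_force: [-2.9, 0.5, 4.1]
width: 0.0005
grip_force: 2.2
```

>>> arm_command --moves '[0, 0, 0, 0, 0, 0, -1, 0, 0, 0, -3, 0, 0, 0, -4, 0, 0, 0, -4, 0, -2, -4, -1, 0, -2, -4, 0, 0, -2, -4, 0, 0, -2, -4, 0, 0, 0, -4, 0, 0, 0, -3, 0, 0, 0, 0, 0, 0]'

```text
time: 13.92
ee_pos: [0.3743, 0.2358, 0.2221]
eef_rot: [0.996, 0.088, 0.001, -0.001]
ft_force: [-1.3, -0.6, -1.3]
width: 0.0003
grip_force: 0.0
```

```bash
python3 -c "
from h import *
to(.48,0,.25)
cv2.imwrite('pics/top6.png',r.camera('top')[:,:,::-1]);cv2.imwrite('pics/scene6.png',r.camera('scene')[:,:,::-1])
cv2.imwrite('pics/c6.png',np.hstack([cv2.resize(cv2.imread('pics/top6.png')[170:270,250:350],(400,400),interpolation=2),cv2.resize(cv2.imread('pics/scene6.png')[150:250,245:345],(400,400),interpolation=2)]))"
```

```text
t 13.92 pos [0.3743 0.2358 0.2221] yaw 10.13 z [ 0.002  0.002 -1.   ] f [-1.28 -0.63 -1.25] w 0.0003 g 0.0
tool cm [ 6.26 25.07 -2.81]
```

View pics/c6.png

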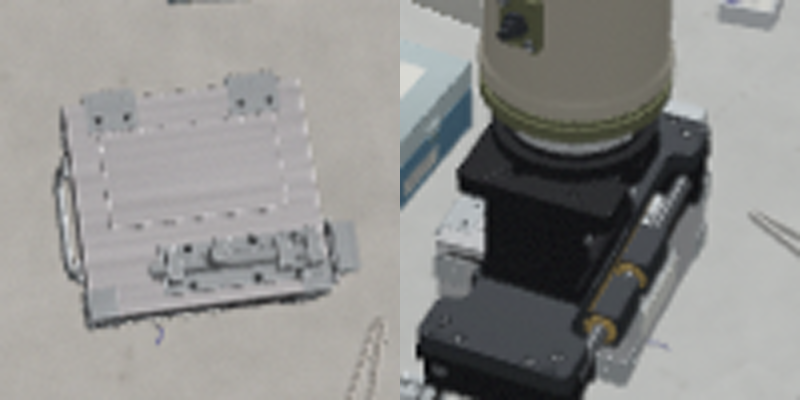

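```bash
cat >> h.py <<'E'
th=np.radians(9.7);X=np.array([np.cos(th),np.sin(th)]);Y=np.array([-X[1],X[0]]);H=np.array([.595,-.009])
def lidpt(L,y,n,a):
    xy=H+X*(-L*np.cos(a)+n*np.sin(a))+Y*y; return np.array([*xy,.074+L*np.sin(a)+n*np.cos(a)])
E
python3 - <<'E'
from h import *
a=.095
C=lambda p:np.round((p-[250,170]+.5)*4-.5)
P=[lidpt(.112,-.004,.0515,a),lidpt(.112,-.004,.0315,a),lidpt(.112,-.074,.0175,a),lidpt(.136,.075,.008,a),lidpt(.136,-.075,.008,a),lidpt(0,.075,.008,a),lidpt(0,-.075,.008,a)]
for p in P: print(np.round(p,4),C(proj('top',p)))
t=cv2.imread('pics/top6.png')[222:252,280:340]
cv2.imwrite('pics/c7.png',cv2.resize(t,(800,400),interpolation=cv2.INTER_CUBIC))
E
```

```text
[ 0.4906 -0.0309  0.1359] [[220. 253.]]
[ 0.4887 -0.0312  0.116 ] [[217. 259.]]
[ 0.4992 -0.1004  0.102 ] [[329. 248.]]
[0.4497 0.0422 0.0949] [[ 91. 323.]]
[ 0.4749 -0.1056  0.0949] [[335. 289.]]
[0.5831 0.0651 0.082 ] [[ 61. 108.]]
[ 0.6084 -0.0828  0.082 ] [[298.  77.]]
```

View pics/c7.png

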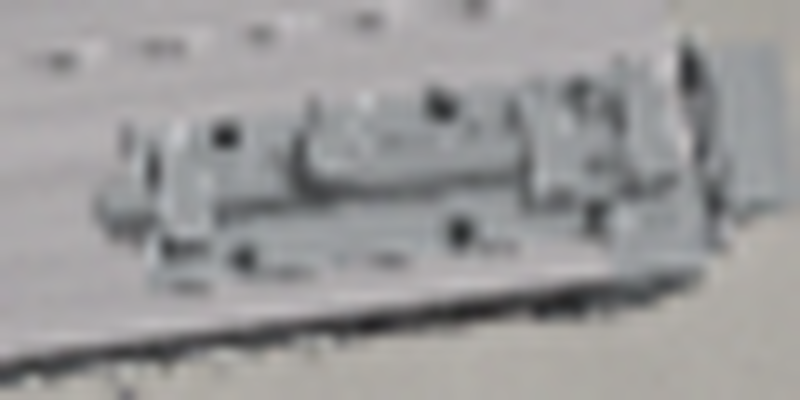

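The knob shows as the round-ended blob at crop(338,150), matching the prediction. Checking the wrist joint to choose which way to turn.

```bash
python3 -c "
from h import *
print(np.round(r.read_state()['joint_positions'],2),lidpt(.112,-.004,.0415,.095))
to(.4897,-.031,.2)"
```

```text
[ 0.31 -0.05 -0.91  1.88 -0.04  1.29 -1.99] [ 0.48965326 -0.03106526  0.12593687]
t 14.02 pos [0.376  0.2309 0.2214] yaw 9.85 z [ 0.001  0.    -1.   ] f [-0.31 -0.85  0.42] w 0.0007 g 0.0
tool cm [ 6.72 27.75  2.14]
```

>>> arm_command --moves '[0.67, 1.8, 0, 0, 0.67, 2.8, 0, 0, 0.67, 2.8, 0, 0, 0.67, 2.8, 0, 0, 0.67, 2.8, 0, 0, 0.67, 2.8, 0, 0, 0.67, 2.8, 0, 0, 0.67, 2.8, 0, 0, 0.67, 2.8, 0, 0, 0.7, 2.2, 0, 0, 0, 1.4, 0, 0]' --fingers 50

```text
time: 14.93
ee_pos: [0.4901, -0.0373, 0.2207]
eef_rot: [0.997, 0.082, -0.0, 0.0]
ft_force: [0.2, 0.2, 0.6]
width: 0.0429
grip_force: 0.0
```

>>> arm_command --moves '[0, 0, 0, 7, 0, 0, 0, 7, 0, 0, 0, 7, 0, 0, 0, 7, 0, 0, 0, 7, 0, 0, 0, 7, 0, 0, 0, 7, 0, 0, 0, 7, 0, 0, 0, 7, 0, 0, 0, 7, 0, 0, 0, 7, 0, 0, 0, 7]'

```text
time: 15.93
ee_pos: [0.4898, -0.0415, 0.2149]
eef_rot: [0.885, -0.465, -0.003, 0.009]
ft_force: [0.4, -0.3, -0.5]
width: 0.0435
grip_force: 0.0
```

>>> arm_command --moves '[0, 0, 0, 6, 0, 0, 0, 0, 0, 0, 0, 0]'

```text
time: 16.18
ee_pos: [0.4906, -0.0404, 0.2135]
eef_rot: [0.884, -0.467, -0.004, 0.011]
ft_force: [-1.3, -0.1, 0.6]
width: 0.0435
grip_force: 0.0
```

```bash
python3 -c "
from h import *
to(.4897,-.031,.106)"
```

```text
t 16.18 pos [ 0.4906 -0.0404  0.2135] yaw -55.69 z [-0.017 -0.016 -1.   ] f [-1.27 -0.14  0.58] w 0.0435 g 0.0
tool cm [-0.86 -0.7  10.73]
```

```bash
python3 -c "
from h import *
print(np.round(r.read_state()['joint_positions'],3))"
```

```text
[ 0.003  0.06  -0.026  1.802  0.018  1.297 -2.571]
```

>>> arm_command --moves '[0, 0, 0, -7, 0, 0, 0, -7, 0, 0, 0, -7, 0, 0, 0, -7, 0, 0, 0, -7, 0, 0, 0, -7, 0, 0, 0, -7, 0, 0, 0, -7, 0, 0, 0, -7, 0, 0, 0, -7, 0, 0, 0, -7, 0, 0, 0, -7]'

```text
time: 17.18
ee_pos: [0.4905, -0.0417, 0.2136]
eef_rot: [0.969, 0.246, -0.01, 0.006]
ft_force: [-0.4, 0.4, -0.0]
width: 0.0437
grip_force: 0.0
```

>>> arm_command --moves '[0, 0, 0, -7, 0, 0, 0, -7, 0, 0, 0, -7, 0, 0, 0, -7, 0, 0, 0, -7, 0, 0, 0, -7, 0, 0, 0, -7, 0, 0, 0, -7, 0, 0, 0, -7, 0, 0, 0, -7, 0, 0, 0, 0, 0, 0, 0, 0]'

```text
time: 18.18
ee_pos: [0.4905, -0.0416, 0.2135]
eef_rot: [0.657, 0.754, -0.011, -0.001]
ft_force: [-1.1, 0.4, 0.4]
width: 0.0435
grip_force: 0.0
```

```bash
python3 -c "
from h import *
print(np.round(r.read_state()['joint_positions'],3))
to(.4897,-.031,.106)"
```

```text
[ 0.086  0.064 -0.11   1.798  0.023  1.297  0.108]
t 18.18 pos [ 0.4905 -0.0416  0.2135] yaw 97.92 z [-0.017 -0.016 -1.   ] f [-1.08  0.42  0.43] w 0.0435 g 0.0
tool cm [ 1.2   0.26 10.73]
```

>>> arm_command --moves '[0.6, 0.13, 2, -1.8, 0.6, 0.13, 3, 0, 0, 0, 2.5, 0, 0, 0, 1.5, 0, 0, 0, 0.8, 0, 0, 0, 0, 0]'

```text
time: 18.68
ee_pos: [0.4887, -0.0304, 0.1138]
eef_rot: [0.644, 0.765, -0.012, -0.002]
ft_force: [-0.3, -0.1, -0.4]
width: 0.0434
grip_force: 0.0
```

```bash
python3 -c "
from h import *
to(.4897,-.031,.106)"
```

```text
t 18.68 pos [ 0.4887 -0.0304  0.1138] yaw 99.83 z [-0.019 -0.016 -1.   ] f [-0.25 -0.07 -0.4 ] w 0.0434 g 0.0
tool cm [-0.07  0.11  0.77]
```

>>> arm_command --moves '[0, 0, 0.4, 0, 0, 0, 0.4, 0, 0, 0, 0, 0]'

```text
time: 18.93
ee_pos: [0.4898, -0.0303, 0.1074]
eef_rot: [0.643, 0.766, -0.011, -0.001]
ft_force: [0.4, 0.2, -0.3]
width: 0.0435
grip_force: 0.0
```

>>> arm_command --moves '[0, 0, 0, 0, 0, 0, 0, 0, 0, 0, 0, 0, 0, 0, 0, 0, 0, 0, 0, 0, 0, 0, 0, 0, 0, 0, 0, 0]' --fingers 5 --squeeze 5

```text
time: 19.52
ee_pos: [0.4895, -0.0302, 0.1073]
eef_rot: [0.643, 0.766, -0.012, -0.001]
ft_force: [-1.2, 0.3, 2.1]
width: 0.0133
grip_force: 5.0
```

```bash
python3 -c "
from h import *
to(.4897,-.031,.106)"
```

```text
t 19.52 pos [ 0.4895 -0.0302  0.1073] yaw 100.02 z [-0.017 -0.016 -1.   ] f [-1.15  0.29  2.12] w 0.0133 g 4.96
tool cm [-0.08  0.01  0.13]
```

Knob gripped and centred. Sliding towards the keeper in small steps to find its face.

>>> arm_command --moves '[-0.2, 0, 0, 0, 0, 0, 0, 0]' --squeeze 8

```text
time: 19.68
ee_pos: [0.4899, -0.0323, 0.1073]
eef_rot: [0.643, 0.766, -0.012, -0.001]
ft_force: [-1.3, 1.0, 1.9]
width: 0.0127
grip_force: 7.9
```

>>> arm_command --moves '[-0.2, 0, 0, 0, 0, 0, 0, 0]'

```text
time: 19.85
ee_pos: [0.4902, -0.0344, 0.1072]
eef_rot: [0.643, 0.766, -0.012, -0.001]
ft_force: [-1.2, 0.8, 2.2]
width: 0.013
grip_force: 7.9
```

>>> arm_command --moves '[-0.1, 0, 0, 0, 0, 0, 0, 0]'

```text
time: 20.02
ee_pos: [0.4904, -0.0353, 0.1072]
eef_rot: [0.643, 0.766, -0.012, -0.001]
ft_force: [-2.2, 0.6, 2.8]
width: 0.0129
grip_force: 7.9
```

>>> arm_command --moves '[-0.1, 0, 0, 0, 0, 0, 0, 0]'

```text
time: 20.18
ee_pos: [0.4905, -0.0362, 0.1072]
eef_rot: [0.643, 0.766, -0.012, -0.001]
ft_force: [-2.2, 1.8, 3.1]
width: 0.0128
grip_force: 7.9
```

>>> arm_command --moves '[-0.1, 0, 0, 0, 0, 0, 0, 0]'

```text
time: 20.35
ee_pos: [0.4906, -0.0368, 0.1072]
eef_rot: [0.643, 0.766, -0.012, -0.002]
ft_force: [-3.0, 2.7, 3.3]
width: 0.013
grip_force: 7.9
```

>>> arm_command --moves '[-0.1, 0, 0, 0, 0, 0, 0, 0]'

```text
time: 20.52
ee_pos: [0.4907, -0.0371, 0.1072]
eef_rot: [0.642, 0.766, -0.011, -0.002]
ft_force: [-4.9, 5.9, 4.1]
width: 0.0133
grip_force: 7.9
```

>>> arm_command --moves '[-0.1, 0, 0, 0, 0, 0, 0, 0]'

```text
time: 20.68
ee_pos: [0.4907, -0.0374, 0.1071]
eef_rot: [0.642, 0.767, -0.011, -0.002]
ft_force: [-4.2, 8.1, 4.0]
width: 0.013
grip_force: 7.9
```

Keeper face found at about y = -0.037 (travel about 10 mm). Easing the side load, then lowering in small steps with a light push kept on.

>>> arm_command --moves '[0.1, -0.08, 0, 0, 0, 0, 0, 0]' --squeeze 12

```text
time: 20.85
ee_pos: [0.4906, -0.0372, 0.1072]
eef_rot: [0.642, 0.766, -0.011, -0.001]
ft_force: [-0.4, 6.1, 0.3]
width: 0.0127
grip_force: 12.0
```

>>> arm_command --moves '[0, 0, 0.1, 0, 0, 0, 0, 0]'

```text
time: 21.02
ee_pos: [0.4905, -0.0373, 0.1066]
eef_rot: [0.642, 0.766, -0.011, -0.001]
ft_force: [-1.7, 5.0, 5.0]
width: 0.0126
grip_force: 11.9
```

>>> arm_command --moves '[0, 0, 0.1, 0, 0, 0, 0, 0]'

```text
time: 21.18
ee_pos: [0.4902, -0.0381, 0.1056]
eef_rot: [0.643, 0.766, -0.012, -0.001]
ft_force: [-4.0, 2.0, 6.0]
width: 0.0126
grip_force: 11.9
```

>>> arm_command --moves '[0, 0, 0.1, 0, 0, 0, 0, 0]'

```text
time: 21.35
ee_pos: [0.4899, -0.0388, 0.1046]
eef_rot: [0.643, 0.766, -0.012, -0.001]
ft_force: [-4.7, -0.0, 7.9]
width: 0.0121
grip_force: 11.9
```

The side load dropped and y advanced, so the tip may have entered. Trying a gentle slide.

>>> arm_command --moves '[-0.1, -0.05, 0, 0, 0, 0, 0, 0]'

```text
time: 21.52
ee_pos: [0.4901, -0.0399, 0.1047]
eef_rot: [0.643, 0.766, -0.012, -0.001]
ft_force: [-2.8, 0.6, 5.6]
width: 0.0121
grip_force: 11.9
```

>>> arm_command --moves '[-0.1, 0, 0, 0, 0, 0, 0, 0]'

```text
time: 21.68
ee_pos: [0.4902, -0.0409, 0.1047]
eef_rot: [0.643, 0.766, -0.012, -0.001]
ft_force: [-2.7, 1.4, 4.9]
width: 0.0126
grip_force: 11.9
```

>>> arm_command --moves '[-0.15, 0, 0, 0, 0, 0, 0, 0]'

```text
time: 21.85
ee_pos: [0.4905, -0.0425, 0.1047]
eef_rot: [0.643, 0.766, -0.012, -0.001]
ft_force: [-2.2, 0.3, 6.3]
width: 0.0125
grip_force: 11.9
```

>>> arm_command --moves '[-0.15, 0, 0, 0, 0, 0, 0, 0]'

```text
time: 22.02
ee_pos: [0.4907, -0.044, 0.1047]
eef_rot: [0.643, 0.766, -0.012, -0.001]
ft_force: [-3.3, 0.4, 4.4]
width: 0.0125
grip_force: 11.9
```

>>> arm_command --moves '[-0.15, 0, 0, 0, 0, 0, 0, 0]'

```text
time: 22.18
ee_pos: [0.4909, -0.0454, 0.1047]
eef_rot: [0.643, 0.766, -0.012, -0.001]
ft_force: [-2.7, 0.6, 5.7]
width: 0.0126
grip_force: 11.9
```

```bash
python3 -c "
from h import *
to(.4897,-.031,.106)"
```

```text
t 22.18 pos [ 0.4909 -0.0454  0.1047] yaw 99.99 z [-0.016 -0.017 -1.   ] f [-2.68  0.61  5.73] w 0.0126 g 11.88
tool cm [ 1.44  0.13 -0.15]
```

>>> arm_command --moves '[-0.2, 0, 0, 0, -0.2, 0, 0, 0, 0, 0, 0, 0]'

```text
time: 22.43
ee_pos: [0.4916, -0.0496, 0.1047]
eef_rot: [0.643, 0.766, -0.012, -0.001]
ft_force: [-2.7, -0.4, 5.6]
width: 0.0126
grip_force: 11.9
```

>>> arm_command --moves '[-0.15, 0, 0, 0, -0.15, 0, 0, 0, 0, 0, 0, 0]'

```text
time: 22.68
ee_pos: [0.4921, -0.0524, 0.1047]
eef_rot: [0.643, 0.766, -0.012, -0.001]
ft_force: [-1.1, 0.2, 6.0]
width: 0.0121
grip_force: 11.9
```

>>> arm_command --moves '[-0.15, 0, 0, 0, 0, 0, 0, 0]'

```text
time: 22.85
ee_pos: [0.4923, -0.0538, 0.1047]
eef_rot: [0.643, 0.766, -0.012, -0.001]
ft_force: [-2.9, -0.6, 5.3]
width: 0.0123
grip_force: 11.9
```

>>> arm_command --moves '[-0.15, 0, 0, 0, 0, 0, 0, 0]'

```text
time: 23.02
ee_pos: [0.4924, -0.0542, 0.1047]
eef_rot: [0.643, 0.766, -0.011, -0.002]
ft_force: [-3.3, 4.7, 6.3]
width: 0.0123
grip_force: 11.9
```

>>> arm_command --moves '[-0.1, 0, 0, 0, 0, 0, 0, 0]'

```text
time: 23.18
ee_pos: [0.4924, -0.0543, 0.1047]
eef_rot: [0.642, 0.766, -0.011, -0.002]
ft_force: [-4.5, 6.4, 7.2]
width: 0.0129
grip_force: 11.9
```

>>> arm_command --moves '[0.15, 0, -0.1, 0, 0, 0, 0, 0, 0, 0, 0, 0]'

```text
time: 23.43
ee_pos: [0.4925, -0.0541, 0.1054]
eef_rot: [0.643, 0.766, -0.011, -0.001]
ft_force: [0.5, 2.3, 0.8]
width: 0.0126
grip_force: 12.0
```

>>> arm_command --moves '[0, 0, 0, 0, 0, 0, 0, 0, 0, 0, 0, 0, 0, 0, 0, 0, 0, 0, 0, 0, 0, 0, 0, 0]' --fingers 45

```text
time: 23.93
ee_pos: [0.4924, -0.0542, 0.1054]
eef_rot: [0.643, 0.766, -0.012, -0.001]
ft_force: [0.6, -0.7, -0.5]
width: 0.0376
grip_force: 0.0
```

>>> arm_command --moves '[0, 0, -1, 0, 0, 0, -2, 0, 0, 0, -4, 0, 0, 0, -4, 0, 4, 0, 0, 0, 4, 0, 0, 0, 4, 0, 0, 0, 4, 0, 0, 0, 4, 0, 0, 0, 4, 0, 0, 0, 2, 0, 0, 0, 0, 0, 0, 0]'

```text
time: 24.93
ee_pos: [0.4472, 0.209, 0.2129]
eef_rot: [0.64, 0.768, -0.011, -0.002]
ft_force: [0.5, -0.1, -0.8]
width: 0.0391
grip_force: 0.0
```

```bash
python3 -c "
from h import *
to(.4897,-.031,.106)
a=r.camera('top')[:,:,::-1];b=r.camera('scene')[:,:,::-1]
cv2.imwrite('pics/c8.png',np.hstack([cv2.resize(a[170:270,260:360],(400,400),interpolation=2),cv2.resize(b[150:250,245:345],(400,400),interpolation=2)]))"
```

```text
t 24.93 pos [0.4472 0.209  0.2129] yaw 100.45 z [-0.016 -0.014 -1.   ] f [ 0.49 -0.09 -0.78] w 0.0391 g 0.0
tool cm [-24.25   0.03  10.97]
```

View pics/c8.png

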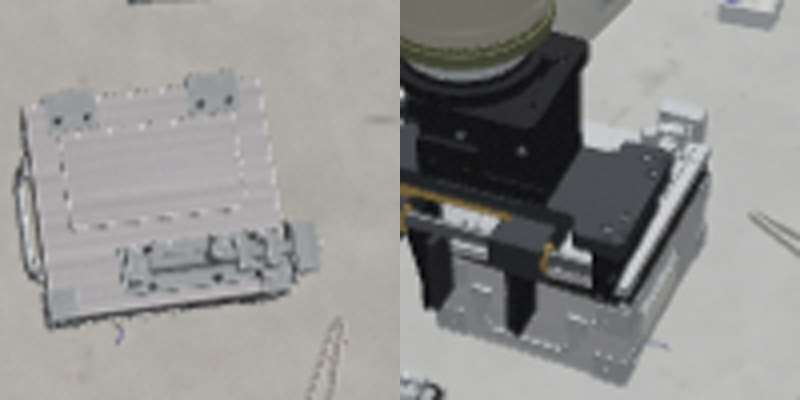

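The top view shows the knob at its forward end, crop(225,245), and the rod running into the keeper at crop(305,245). The lid is down and the arm is clear. Handing in.

```bash
python3 -c "
from bench import r
print(r.close_job())"
```

```text
the job is handed in; nothing more can be done
None
```

The cup is upright in the front pocket, the lid is shut and the bolt slid to its stop through the keeper; handed in at about 25 s of the 72 s allowed, with no verdict returned, and wrist forces stayed under about 11 N at every reading.

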